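# Turn the eccentric cam to its low point, then push the work slide home

## Robot

A 6-joint arm with a two-finger parallel gripper is mounted at the origin on a cart in front of the work surface, level with it; the furniture and walls round the work are solid. World frame = base frame: x ahead of the robot, y to its left, z up, the work surface at z = 0. Lengths are in mm, angles in rad, forces in N, time in s.
With the tool pointing down it reaches from about 350 to 775 mm from the base axis. Payload 7.3 kg.
Tool frame: the origin (TCP) lies on the front face of the gripper's body, between the roots of the fingers; the fingertips stand 66 mm ahead of it and the grasp point (between the pads) lies 47 mm ahead of it (bot.tcp_to_grasp is the z of the grasp point in the tool frame, in mm); z points along the fingers, y is the direction in which the jaws open and shut (so a half turn about z gives the same grasp; the last joint's range is limited). The gripper opens to 92 mm and grips with 3 to 60 N. Pads are 19 mm wide; open, the fingers measure 130 mm over their backs; the gripper's body (75 mm by 190 mm) begins 47 mm behind the grasp point.
Start: joints at [0.995, 0.342, 1.524, -0, 1.275, -0.146], TCP at [218.747, 477.272, 292.241] pointing down, gripper open.
Joint ranges: [-2.53, 2.53], [-0.77, 2.02], [0.04, 2.7], [-1, 4.14], [0.28, 2.66], [-3.11, 3.11]. Speed limits (rad/s): [2.57, 2.57, 3.14, 3.14, 3.14, 3.14].

## Interface

Orientations are given as [roll, pitch, yaw] about the fixed x, y, z axes, in that order (R = Rz(yaw) Ry(pitch) Rx(roll)).
In Python, from plant import bot gives the robot as it stands.
- The arm moves only by the tool carry_out, never from a script. Its argument "deltas" is a list that holds one entry, the list of rows, each a list of 4 numbers: the shift along the tool's x, y, z in mm, then the turn about the tool's z in units of 5 degrees (1.0 is 5 degrees). A call has 1 to 20 rows; each row is the pose to reach, as a shift and turn from the pose commanded when the call began, along the tool's axes at that moment; what a row does not reach only later rows make up. A row lasts 1/10 s, in which the tool goes at most 50 mm and 8.59 degrees, less where a joint would pass 70% of its speed; a pose out of reach is approached as far as the arm can. A call with a gripper value outside its range is refused whole. "fingers" is the finger opening in mm, from 0 to 91.8, set as the call begins (left out, the last holds). The fingers move at their own pace and stop on an object; the grip force is fixed at half the most. Time passes only in rows, so rows that repeat a pose let the fingers close. It gives the time, the measured TCP pose, the force and the opening at its end, in the units of the state.
- bot.get_obs(): the state, without advancing time (a new reading comes with each control period).
- bot.capture(name): name is "scene" or "top" or "wrist"; returns (picture, depth): 420x560x3 uint8, blue, green, red; 420x560 float32, mm along the optical axis (not along the pixel's ray), 0 where there is no reading.
- bot.camera_model(name): a dict with "K" (3x3 intrinsics, pixels), "distortion" ([k1, k2, p1, p2, k3] as OpenCV has them; the pictures are not rectified), "camera_from_world" (4x4, takes a point from world to camera coordinates). Camera axes: x right, y down, z forward; pixel columns grow to the right and rows downward; lengths in mm; the calibration is good to about 2 mm. A picture is of the moment at which its call begins: read the wrist's pose just before it. camera_model takes no time and is no camera call; for the wrist camera it gives the pose at the moment of the call.
- bot.close_job(): hands the job in, once; it reports no verdict.
The state is a dict: "time": time; "joint_positions": joint angles; "dq": joint speeds; "tau": joint torques, N m; "tool_pos": TCP position; "tcp_rot": TCP orientation; "contact_force": force on the tool from outside, world axes, zero at the start; "moment": the same for the moment, N m; "grip_width": finger opening in mm.
Only numpy, scipy, OpenCV 4.12 (cv2) and the standard library are available. Lean on these libraries where they do the work, as an engineer would, in place of code of your own. Each camera call takes 0.05 s, during which the arm holds its last target. There are 200 camera calls.

## Task

Bring the pitch block to its working position on the small cam-stop fixture: with a fingertip, push the upright black pin to swing the eccentric cam round until its low point, the orange line, points straight at the roller of the slide. Only then push the slide by its blue rear plate towards the cam, until it is fully home with its roller against the cam. Leave the pitch block riding untouched in the slide (do not press, pinch or lift it), and do not disturb the brass weight, the tin or the marker beside the fixture.

Things in the scene. Friction and masses are not known exactly. Their poses are not given: they have to be found in the camera images.
- fixture: grey base plate, 214 x 92 x 10 mm, fixed to the desk; origin: centre of its underside. x axis: along the slide's travel, from the blue push plate to the cam; z up. Two guide rails at y = +-38.5 mm, 23 mm high. Free air above; but a wooden frame hangs 0.54 m over the desk at left (x 0.45 to 0.55, y over 0.35), so arms that start at left should first draw back, then swing in.
- cam_pivot (a point): centre of the cam's pivot, on the fixture's centre line 62 mm ahead of its origin, at the height of the disc's upper face, 26 mm above the desk (its axes are the fixture's). The cam is a round steel disc, 52 mm in diameter, 11 mm thick, pivoted 12 mm off its centre: its rim is 38 mm from the pivot on the high side and 14 mm on the low side. A flat screw head on the pivot reaches 29 mm above the desk.
- cam (a joint): angle of the cam, rad, positive anticlockwise seen from above; 0: high side (and pin) faces the slide; +3.14 or -3.14: low point faces the slide, pin on the far side (either will do). Stops at +-3.6. Starts between -1.3 and 1.3. Stays where it is left: friction 0.15 Nm, about 5 N at the pin; no spring.
- cam_pin (a point): centre of the top of the black finger pin, an upright round pin 12 mm in diameter standing on the disc's high side, 30 mm from the pivot; it rises 37 mm above the disc, its top 62 mm above the desk, and moves on a circle of 30 mm radius about the pivot.
- low_mark (a point): point on the upper edge of the disc at its low point, 14 mm from the pivot, exactly opposite the pin; marked by an orange line on the disc from the pivot to the rim and down the rim.
- work_slide (a joint): travel of the slide towards the cam (fixture +x), m; 0 at the rear; starts between 0 and 0.010. The roller meets the cam at about 0.022 when the high side faces it, and at 0.046 (fully home) when the low point does. Sliding friction about 2.5 N, no spring; it stays where it is left.
- push_plate (a point): point on the rear face of the slide's blue push plate, on its centre line, 50 mm above the desk; the plate is 66 mm wide, 8 mm thick and its top is 62 mm above the desk; push here along fixture +x. It moves with the slide. The desk behind it is free up to the tool board on the right wall, at y about -0.5.
- roller (a point): centre of the slide's dark roller, 12 mm in diameter, at the front of the slide, 25 mm above the desk. Ahead of the tray's front wall by 6 mm; an orange tick on that wall marks the centre line.
- nest (a point): centre of the floor of the slide's tray, 20 mm above the desk: inside 67 mm along the slide, 58 mm across, walls 9 mm high.
- pitch_block: round wooden block with black pitch on top, 48 mm in diameter, 34 mm high, lying loose in the slide's tray; top about 54 mm above the desk; origin: centre of its underside. It must ride along untouched.
- weight: small brass weight with a knob, 28 mm in diameter, 31 mm high, standing loose on the desk beside the fixture; origin: centre of its underside. Leave alone.
- lid_tin: small round tin with a black lid, 40 mm in diameter, 23 mm high, loose on the desk beside the fixture; origin: centre of its underside. Leave alone.
- black_marker: black marker pen, 118 mm long, 17 mm high, lying loose on the desk beside the fixture; origin: middle, on the desk; its y axis runs along the pen. Leave alone.

How it is judged (in metres and radians):
On the way, in this order (a step that is already met when the one before it is completed fails the run):
1. the cam's low point faces the roller while the slide is still back ((value of joint cam between 2.82 and 3.46 rad or value of joint cam between -3.46 and -2.82 rad) and value of joint work_slide below 0.019 m), for 0.2 s.
2. the slide is fully home against the cam ((value of joint cam between 2.82 and 3.46 rad or value of joint cam between -3.46 and -2.82 rad) and value of joint work_slide above 0.0435 m), for 0.2 s.
At the end, for the whole second after the job is handed in: the cam's low point faces the roller within 0.3 rad; the slide is home (within 2.5 mm of its rest on the low cam) and at rest; the pitch block lies flat in the slide's tray (all of step 2 and velocity of joint work_slide between -0.005 and 0.005 m/s and horizontal distance between pitch_block and nest below 0.016 m and z of pitch_block in the frame of nest below 0.004 m and angle between pitch_block's own z axis and vertical below 0.1 rad and linear speed of pitch_block below 0.01 m/s); the robot touches nothing.
It fails at once if the slide is pushed forward (past 19 mm) while the cam is off its low point (value of joint work_slide above 0.019 m and not (value of joint cam between 2.82 and 3.46 rad or value of joint cam between -3.46 and -2.82 rad)).
It fails at once if the pitch block is pressed, pinched or lifted (contact force between any of the arm, the fingers and pitch_block above 2 N or z of pitch_block in the frame of nest above 0.008 m).
It fails at once if the weight, the tin or the marker is moved by more than 20 mm or lifted ((distance of weight from where it was at the start of the episode above 0.02 m or height (world z) of weight above 0.01 m) or (distance of lid_tin from where it was at the start of the episode above 0.02 m or height (world z) of lid_tin above 0.01 m) or (distance of black_marker from where it was at the start of the episode above 0.02 m or height (world z) of black_marker above 0.01 m)).
It also fails if it takes over 64 s, if anything falls off the work surface, if the arm or the gripper's body presses on something with over 40 N, if the wrist force passes 120 N, or if a joint passes its speed limit or range.

## Working session

There is one attempt and no reset: what is moved stays moved. The work goes in short steps, Python scripts to look and compute and a tool call to move; the robot and the scene stay as the last step left them, time stands still between calls to the robot, and variables do not carry over. Pictures are saved under pics/ and viewed, about 8 in all and at most 12, crops included, and the job is handed in when it is done.

Besides the shell and the picture viewer there is one more tool, called as name([rows], argument=value, ...), one row to a line, values as JSON. carry_out: Moves the arm, as the interface text tells. Its arguments: {"type":"object","properties":{"deltas":{"type":"array","items":{"type":"array","items":{"type":"array","items":{"type":"number"}}}},"fingers":{"type":"number"}},"required":["deltas"]}

```bash
mkdir -p pics; python3 - <<'E'
from plant import bot
import cv2
print(bot.get_obs())
for n in("scene","top"):
    p,d=bot.capture(n); cv2.imwrite(f"pics/{n}0.png",p)
    import numpy as np; np.save(f"{n}0.npy",d)
    print(n,bot.camera_model(n))
E
```

```text
{'time': 0.0, 'joint_positions': array([ 9.94978977e-01,  3.42729974e-01,  1.52502392e+00, -1.02942777e-05,
        1.27538821e+00, -1.45990310e-01]), 'dq': array([ 0.0018343 , -0.00030364,  0.00084176, -0.00203398,  0.00144453,
       -0.00043595]), 'tau': array([ 4.35839211e-04, -4.31261909e+01, -2.44210517e+01,  7.17068324e-02,
        5.62585273e-02, -1.53894198e-04]), 'tool_pos': array([218.58284561, 476.99456869, 291.5387098 ]), 'tcp_rot': array([-3.14005825e+00, -2.15663758e-04,  2.71176845e+00]), 'contact_force': array([ 0.31391267, -0.26243749,  0.65061189]), 'moment': array([ 0.04825694, -0.01965304, -0.00128533]), 'grip_width': 91.94467222797533}
scene {'K': array([[529.44471892,   0.        , 273.78368971],
       [  0.        , 529.44471892, 207.23559593],
       [  0.        ,   0.        ,   1.        ]]), 'distortion': array([-0.1402032,  0.       ,  0.       ,  0.       ,  0.       ]), 'camera_from_world': array([[ 1.47006417e-01, -9.89135301e-01, -6.85143405e-04,
        -2.35741065e+02],
       [-8.62072362e-01, -1.27782486e-01, -4.90410928e-01,
         5.51180676e+02],
       [ 4.84995212e-01,  7.26841966e-02, -8.71491051e-01,
         5.98320218e+02],
       [ 0.00000000e+00,  0.00000000e+00,  0.00000000e+00,
         1.00000000e+00]])}
top {'K': array([[456.28935467,   0.        , 276.17205646],
       [  0.        , 456.28935467, 213.07667282],
       [  0.        ,   0.        ,   1.        ]]), 'distortion': array([-0.02870563,  0.        ,  0.        ,  0.        ,  0.        ]), 'camera_from_world': array([[-5.08635161e-03, -9.99711890e-01, -2.34577608e-02,
        -1.35061317e+02],
       [-9.97590198e-01,  6.69596174e-03, -6.90576594e-02,
         6.20487025e+02],
       [ 6.91948355e-02,  2.30499807e-02, -9.97336840e-01,
         9.00721203e+02],
       [ 0.00000000e+00,  0.00000000e+00,  0.00000000e+00,
         1.00000000e+00]])}
```

View pics/top0.png

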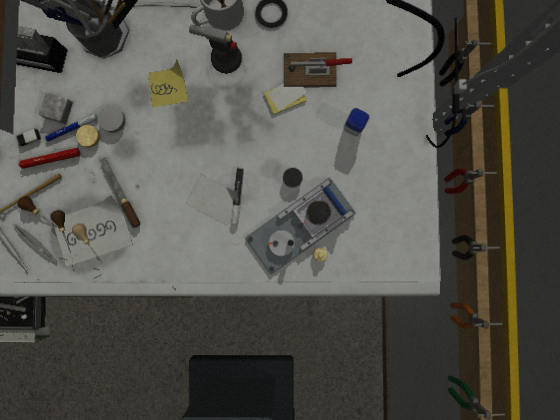

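View pics/scene0.png

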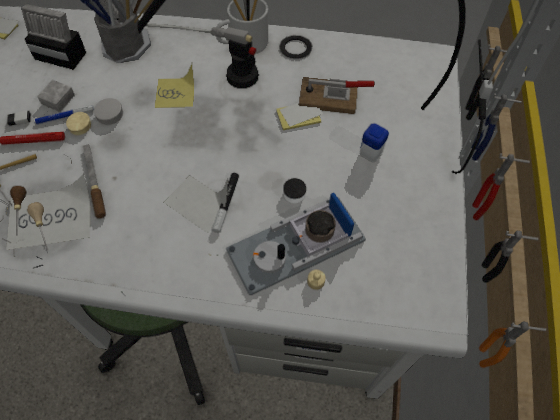

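The fixture is near the front right: top view (300,225), scene view (295,245). The blue plate faces away and to the right. I'll enlarge both views.

```bash
python3 - <<'E'
import cv2,numpy as np
a=cv2.imread("pics/top0.png")[165:285,230:370]; b=cv2.imread("pics/scene0.png")[175:295,220:370]
f=lambda im:cv2.resize(im,None,fx=5,fy=5,interpolation=cv2.INTER_CUBIC)
cv2.imwrite("pics/ta.png",f(a));cv2.imwrite("pics/sa.png",f(b))
E
```

```text
(no output)
```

View pics/ta.png

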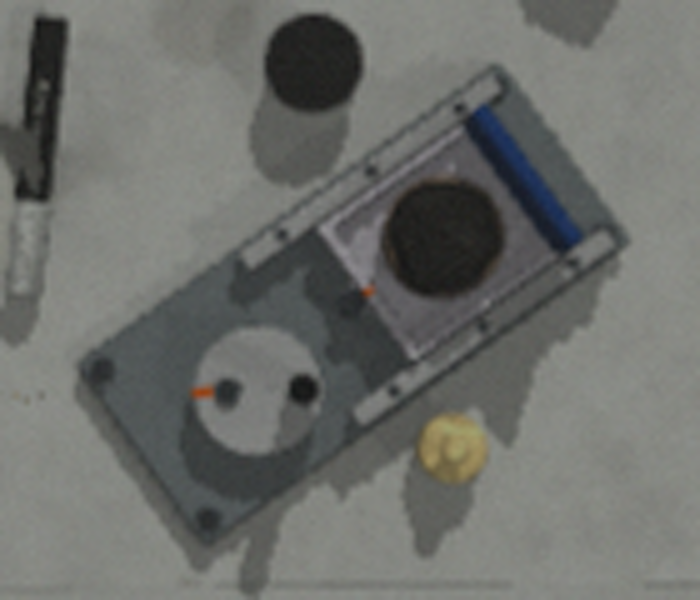

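View pics/sa.png

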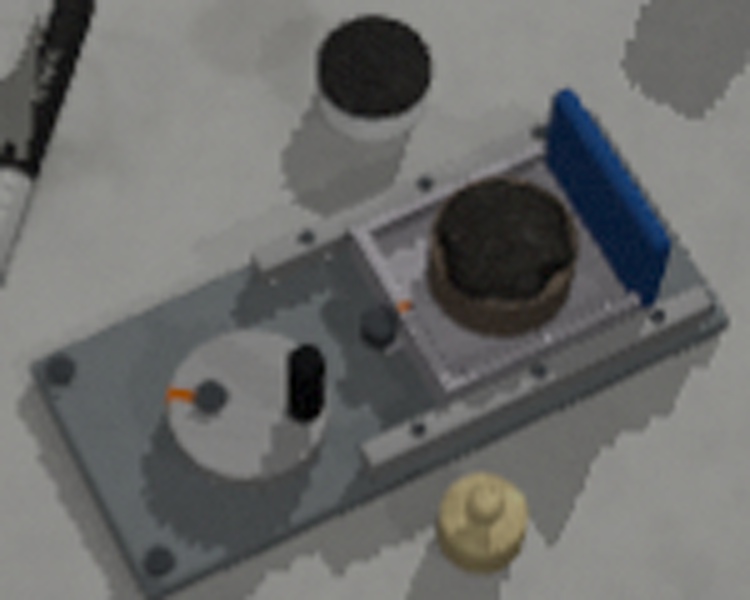

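Both crops show the same layout. Top crop: pivot (228,393), pin top (303,388), orange line pointing left, plate (525,178), weight (455,450), tin (313,62). Next I turn these into world positions.

```bash
cat > h.py <<'E'
import cv2,numpy as np
def w(m,uv,z):
    n=cv2.undistortPoints(np.array([[uv]],float),m["K"],m["distortion"])[0,0]
    T=m["camera_from_world"];R=T[:3,:3];c=-R.T@T[:3,3];d=R.T@np.array([*n,1]);return (c+d*(z-c[2])/d[2])[:2]
E
python3 - <<'E'
from h import *;from plant import bot
P={}
def go(n,o,pts):
    m=bot.camera_model(n)
    for k,(x,y,z) in pts.items():
        p=w(m,((x+.5)/5-.5+o[0],(y+.5)/5-.5+o[1]),z);P[n[0]+k]=p;print(n,k,p.round(1))
go("top",(230,165),dict(cL=(80,367,10),cB=(207,545,10),cR=(625,240,10),cT=(497,65,10),piv=(228,393,29),pin=(303,388,62),plA=(480,108,62),plB=(572,243,62),block=(443,237,54),wt=(455,450,31),tin=(313,62,23),roller=(350,303,31)))
go("scene",(220,175),dict(cL=(33,370,10),cB=(155,598,10),cR=(727,322,10),piv=(210,397,29),pin=(307,360,62),block=(503,235,54),wt=(487,495,31),tin=(375,67,23),plA=(563,95,62),plB=(662,245,62),roller=(380,322,31)))
c=sum(P['tc'+k] for k in 'LBRT')/4
for a,b in(('tcT','tcL'),('tcR','tcB'),('scR','scL')):
    v=P[b]-P[a];print(np.linalg.norm(v),np.degrees(np.arctan2(v[1],v[0])))
print(c)
for t in 'ts':
    m=(P[t+'plA']+P[t+'plB'])/2;v=P[t+'piv']-m;print(t,'plate->piv',v,np.linalg.norm(v),np.degrees(np.arctan2(*v[::-1])),'plate w',np.linalg.norm(P[t+'plA']-P[t+'plB']),'pin r',np.linalg.norm(P[t+'pin']-P[t+'piv']))
E
```

```text
top cL [569.9 -76. ]
top cB [ 497.8 -127.4]
top cR [ 620.3 -298. ]
top cT [ 692.4 -247. ]
top piv [ 559.  -136.7]
top pin [ 560.7 -166.3]
top plA [ 668.1 -235.3]
top plB [ 615.6 -269.9]
top block [ 618.9 -221. ]
top wt [ 536.  -226.4]
top tin [ 692.3 -171.6]
top roller [ 594.4 -185.4]
scene cL [566.9 -75.9]
scene cB [ 495.7 -128.2]
scene cR [ 617.3 -298.4]
scene piv [ 557.5 -136.1]
scene pin [ 559.4 -166.3]
scene block [ 615.1 -220.9]
scene wt [ 536.4 -226.1]
scene tin [ 689.7 -171.6]
scene plA [ 664.3 -234.6]
scene plB [ 614.6 -270.3]
scene roller [ 590.5 -185.8]
210.2971029466522 125.61139297827
210.00673174759646 125.68883383469307
228.13085349897483 102.74954994743388
[ 595.08584182 -187.08492777]
t plate->piv [-82.85307126 115.92536863] 142.4897277284926 125.55378827947493 plate w 62.820737266132944 pin r 29.639315142961827
s plate->piv [-81.89613691 116.36321239] 142.2932691232318 125.13778680618535 plate w 61.22986157317698 pin r 30.29979949867475
```

Both cameras agree within 2–3 mm, and the sizes and pin radius match the drawing.
- Fixture yaw is about 125.5° and the pivot is at (558,-136.5).
- The pin is at (560,-166.4), so cam is about -0.56 rad.

I'll push the pin clockwise by about 148°. First I draw back, then swing in above the side behind the pin, with the fingers closed.

carry_out([
  [[-53, -115, 0, 0], [-53, -115, 0, 0], [-53, -115, 0, 0], [-225, -224, 0, -2], [-225, -224, 0, -4], [-225, -224, 0, -5.6], [-225, -224, 0, -5.6], [-225, -224, 0, -5.6], [-363, -358, 0, -5.6], [-363, -358, 0, -5.6], [-363, -358, 0, -5.6], [-363, -358, 0, -5.6], [-363, -358, 0, -5.6], [-598, -432, 92, -5.6], [-598, -432, 92, -5.6], [-598, -432, 92, -5.6], [-598, -432, 92, -5.6], [-598, -432, 92, -5.6], [-598, -432, 92, -5.6], [-598, -432, 92, -5.6]],
], fingers=0)

```text
time: 2.1
tool_pos: [582.5, -164.5, 198.3]
tcp_rot: [3.14, -0.003, -3.083]
contact_force: [-0.2, 0.9, 0.5]
grip_width: 0.5
```

```bash
python3 - <<'E'
from plant import bot;import cv2
p,d=bot.capture("wrist");m=bot.camera_model("wrist")
import pickle;pickle.dump((m,d),open("w1.pkl","wb"))
cv2.imwrite("pics/w1.png",p);print(m["camera_from_world"].round(3).tolist())
E
```

```text
[[-0.059, 0.998, 0.003, 198.093], [0.962, 0.056, 0.266, -558.674], [0.266, 0.018, -0.964, 149.319], [0.0, 0.0, 0.0, 1.0]]
```

View pics/w1.png

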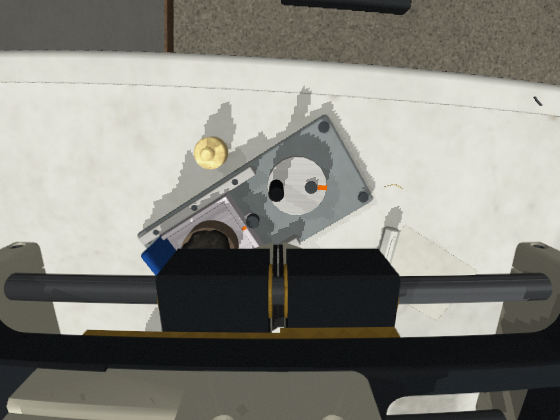

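The wrist view shows the pin top at (276,186), pivot (311,187) and weight (210,153), with the closed fingers at (278,290). I'll check the pivot and pin positions, and the finger size from depth.

```bash
python3 - <<'E'
from h import *;import pickle
m,d=pickle.load(open("w1.pkl","rb"))
print('pin',w(m,(276,186),62),'piv',w(m,(311,187),29),'roller',w(m,(253,220),31))
T=m["camera_from_world"]
for q in [(582.5,-164.5,132),(582.5,-145.5,132),(572.5,-164.5,132),(582.5,-164.5,198)]:
    print(q,cv2.projectPoints(np.array([q],float),cv2.Rodrigues(T[:3,:3])[0],T[:3,3],m["K"],m["distortion"])[0].ravel().round())
for r in (250,265,290,320): print(r,[(c,int(d[r,c])) for c in range(140,430,20)])
def p3(u,v):
    n=cv2.undistortPoints(np.array([[[u,v]]],float),m["K"],m["distortion"])[0,0];return T[:3,:3].T@(np.array([*n,1])*d[v,u]-T[:3,3])
for q in [(165,255),(220,255),(270,255),(290,255),(392,255),(165,320),(220,285),(220,320),(274,300),(392,320)]: print(q,p3(*q).round())
E
```

```text
pin [ 553.24106347 -167.18809748] piv [ 558.60083866 -136.71258526] roller [ 590.61575298 -185.37938981]
(582.5, -164.5, 132) [278. 261.]
(582.5, -145.5, 132) [311. 263.]
(572.5, -164.5, 132) [279. 244.]
(582.5, -164.5, 198) [278. 338.]
250 [(140, 313), (160, 266), (180, 91), (200, 92), (220, 93), (240, 92), (260, 91), (280, 161), (300, 92), (320, 92), (340, 91), (360, 92), (380, 299), (400, 309), (420, 309)]
265 [(140, 316), (160, 255), (180, 82), (200, 82), (220, 82), (240, 82), (260, 82), (280, 143), (300, 82), (320, 83), (340, 83), (360, 82), (380, 82), (400, 314), (420, 315)]
290 [(140, 82), (160, 76), (180, 76), (200, 76), (220, 75), (240, 76), (260, 77), (280, 83), (300, 76), (320, 76), (340, 77), (360, 77), (380, 75), (400, 83), (420, 83)]
320 [(140, 335), (160, 79), (180, 79), (200, 79), (220, 78), (240, 78), (260, 79), (280, 128), (300, 78), (320, 78), (340, 78), (360, 79), (380, 79), (400, 335), (420, 335)]
(165, 255) [ 624. -261.   42.]
(220, 255) [ 546. -183.  211.]
(270, 255) [ 510. -169.  292.]
(290, 255) [ 545. -163.  211.]
(392, 255) [623. -50.  15.]
(165, 320) [ 559. -195.  224.]
(220, 285) [ 548. -181.  224.]
(220, 320) [ 558. -181.  224.]
(274, 300) [ 555. -167.  217.]
(392, 320) [ 556. -136.  223.]
```

The numbers fit: pivot (558.6,-136.7), pin top about (560,-167), roller (590.6,-185.4). Now I go down behind the pin with the tip at about z=38, then close the gap.

carry_out([
  [[0, 0, 40, 0], [0, 0, 75, 0], [0, 0, 94, 0], [0, 0, 94, 0], [2, 0, 94, 0], [4, 0, 94, 0], [6, -0.5, 94, 0], [6.5, -0.5, 94, 0], [6.5, -0.5, 94, 0]],
])

```text
time: 3.05
tool_pos: [576.4, -165.7, 107.2]
tcp_rot: [-3.141, 0.002, -3.083]
contact_force: [0.9, 0.6, 1.2]
grip_width: 0.4
```

carry_out([
  [[4, -1.8, 0, 1.48], [8.2, -3.1, 0, 2.96], [12.5, -3.8, 0, 4.44], [16.9, -4, 0, 5.92], [21.3, -3.6, 0, 7.4], [25.6, -2.6, 0, 8.88], [29.7, -1.1, 0, 10.36], [33.6, 0.9, 0, 11.84], [37.2, 3.4, 0, 13.32], [40.4, 6.4, 0, 14.8], [40.4, 6.4, 0, 14.8]],
])

```text
time: 4.15
tool_pos: [536.4, -162.2, 107.1]
tcp_rot: [3.138, 0.003, 1.907]
contact_force: [2.7, -1.0, -0.1]
grip_width: -0.1
```

The push contact is clean. Second half of the arc:

carry_out([
  [[4, -1.8, 0, 1.48], [8.2, -3.1, 0, 2.96], [12.5, -3.8, 0, 4.44], [16.9, -4, 0, 5.92], [21.3, -3.6, 0, 7.4], [25.6, -2.6, 0, 8.88], [29.7, -1.1, 0, 10.36], [33.6, 0.9, 0, 11.84], [37.2, 3.4, 0, 13.32], [40.4, 6.4, 0, 14.8], [40.4, 6.4, 0, 14.8], [40.4, 6.4, 0, 14.8]],
])

```text
time: 5.35
tool_pos: [527.6, -121.7, 106.3]
tcp_rot: [-3.142, 0.001, 0.621]
contact_force: [-1.8, -3.4, 1.7]
grip_width: 0.6
```

```bash
python3 - <<'E'
from plant import bot;import cv2
for n,(x,y) in dict(top=(230,165),scene=(220,175)).items():
    p,d=bot.capture(n);cv2.imwrite(f"pics/{n}1.png",cv2.resize(p[y:y+120,x:x+150],None,fx=5,fy=5,interpolation=2))
a=cv2.imread("pics/top1.png");b=cv2.imread("pics/scene1.png")
c=cv2.resize(bot.capture("wrist")[0],None,fx=1,fy=1)
cv2.imwrite("pics/c1.png",cv2.hconcat([cv2.resize(a[:,:],(400,320)),cv2.resize(b,(400,320))]));cv2.imwrite("pics/w2.png",c)
E
```

```text
(no output)
```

View pics/c1.png

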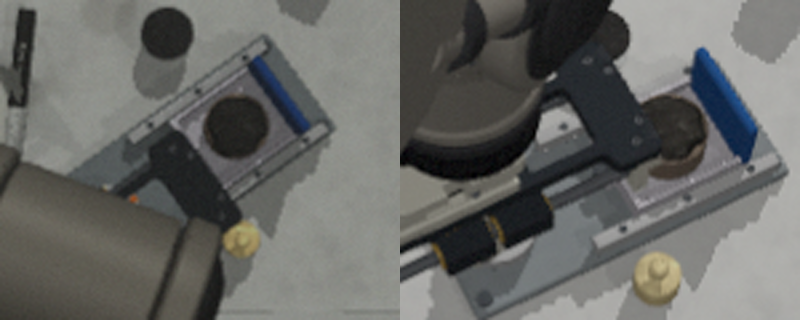

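The arm hides the cam, so I back off, lift and go behind the blue plate. The wrist camera will then face the cam.

carry_out([
  [[-8, 0, 0, 0], [-16, 0, 0, 0], [-16, 0, -45, 0], [-16, 0, -90, 0], [16.6, 199, -90, -1.6], [16.6, 199, -90, -3.2], [16.6, 199, -90, -4.8], [16.6, 199, -90, -6.4], [16.6, 199, -90, -8], [16.6, 199, -90, -9.6], [16.6, 199, -90, -11.2], [16.6, 199, -90, -12.8], [16.6, 199, -90, -14.4], [16.6, 199, -90, -16], [16.6, 199, -90, -18], [16.6, 199, -90, -18], [16.6, 199, -90, -18], [16.6, 199, -90, -18]],
])

```text
time: 7.3
tool_pos: [656.4, -273.9, 196.0]
tcp_rot: [3.142, -0.001, 2.185]
contact_force: [0.1, 0.3, -0.6]
grip_width: 0.3
```

```bash
python3 - <<'E'
from plant import bot;import cv2,pickle
o=bot.get_obs();print(o["tool_pos"],o["tcp_rot"])
p,d=bot.capture("wrist");m=bot.camera_model("wrist");pickle.dump((m,d),open("w3.pkl","wb"))
cv2.imwrite("pics/w3.png",p)
E
```

```text
[ 656.36498906 -273.87424594  196.017728  ] [ 3.14152288e+00 -5.45834443e-04  2.18543352e+00]
```

View pics/w3.png

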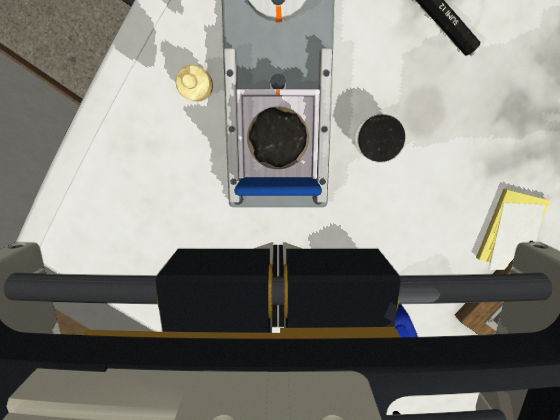

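The orange line (278,13) points straight down the centre line at the roller (278,80), and the gripper is centred on the plate (278,187). The weight and tin are undisturbed. I descend and push gently.

carry_out([
  [[0, 0, 40, 0], [0, 0, 75, 0], [0, 0, 90, 0], [0, 0, 90, 0], [3, 0, 90, 0], [6, 0, 90, 0], [8, 0, 90, 0], [10, 0, 90, 0], [12, 0, 90, 0], [14, 0, 90, 0], [16, 0, 90, 0], [18, 0, 90, 0], [20.5, 0, 90, 0], [23, 0, 90, 0], [25.5, 0, 90, 0], [28, 0, 90, 0], [30, 0, 90, 0], [32, 0, 90, 0], [32, 0, 90, 0]],
])

```text
time: 9.25
tool_pos: [637.8, -247.4, 106.0]
tcp_rot: [-3.141, -0.001, 2.188]
contact_force: [2.0, -0.7, 1.3]
grip_width: 0.8
```

carry_out([
  [[2, 0, 0, 0], [4, 0, 0, 0], [6, 0, 0, 0], [8, 0, 0, 0], [10, 0, 0, 0], [12, 0, 0, 0], [13.5, 0, 0, 0], [15, 0, 0, 0], [16, 0, 0, 0], [16, 0, 0, 0]],
])

```text
time: 10.25
tool_pos: [628.6, -234.5, 106.1]
tcp_rot: [-3.141, -0.001, 2.188]
contact_force: [0.4, -0.9, -0.9]
grip_width: 0.7
```

carry_out([
  [[1, 0, 0, 0], [2, 0, 0, 0], [2, 0, 0, 0]],
])

```text
time: 10.55
tool_pos: [627.5, -233.0, 106.1]
tcp_rot: [-3.141, -0.0, 2.188]
contact_force: [1.4, -1.3, -0.6]
grip_width: 0.5
```

carry_out([
  [[0.7, 0, 0, 0], [1.5, 0, 0, 0], [1.5, 0, 0, 0]],
])

```text
time: 10.85
tool_pos: [626.9, -232.3, 106.2]
tcp_rot: [3.141, 0.001, 2.188]
contact_force: [2.7, -4.1, -3.9]
grip_width: 0.7
```

carry_out([
  [[0.7, 0, 0, 0], [1.5, 0, 0, 0], [1.5, 0, 0, 0]],
])

```text
time: 11.15
tool_pos: [626.7, -232.1, 106.3]
tcp_rot: [3.141, 0.004, 2.188]
contact_force: [6.9, -8.2, -5.7]
grip_width: -0.1
```

The slide has stalled and the force has risen to about 11 N, so it is home against the cam. I back off, lift and check.

carry_out([
  [[-2, 0, 0, 0], [-6, 0, 0, 0], [-16, 0, 0, 0], [-30, 0, 0, 0], [-30, 0, -45, 0], [-30, 0, -90, 0], [-30, 0, -90, 0], [-30, 0, -90, 0]],
])

```text
time: 11.95
tool_pos: [643.7, -255.5, 197.7]
tcp_rot: [3.14, 0.002, 2.188]
contact_force: [-0.8, -0.6, -1.1]
grip_width: 0.6
```

```bash
python3 - <<'E'
from plant import bot;import cv2,pickle
o=bot.get_obs();print(o["time"],o["tool_pos"],o["contact_force"])
p,d=bot.capture("wrist");m=bot.camera_model("wrist");pickle.dump((m,d),open("w4.pkl","wb"))
cv2.imwrite("pics/w4.png",cv2.resize(p[0:240,140:460],None,fx=2.5,fy=2.5,interpolation=2))
E
```

```text
11.95 [ 643.71799938 -255.51000474  197.68812585] [-0.79110969 -0.62128039 -1.13748123]
```

View pics/w4.png

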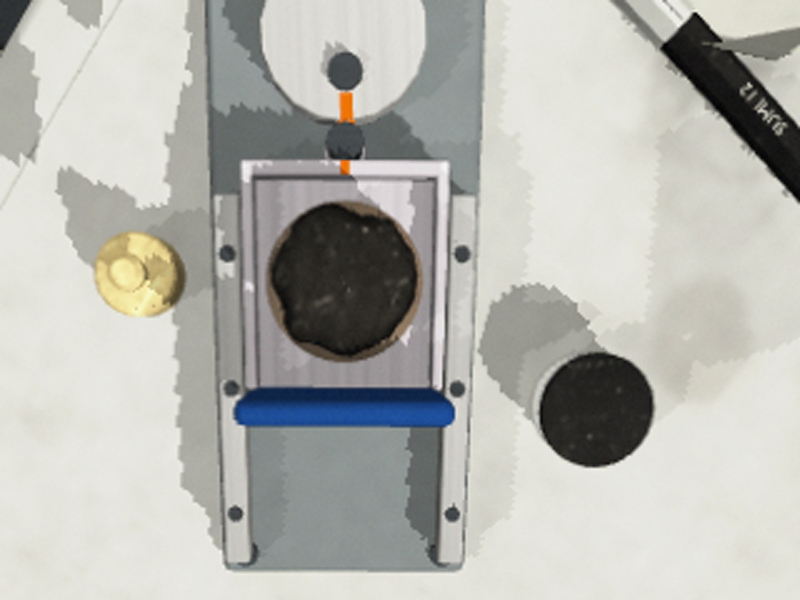

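The roller (346,140) touches the cam's rim at the orange line (346,120), and the block sits flat and central at (346,280). I check the pivot-to-roller distance, which should be 20 mm, and then hand in.

```bash
python3 - <<'E'
from h import *;import pickle;from plant import bot
m,d=pickle.load(open("w4.pkl","rb"))
f=lambda x,y,z:w(m,((x+.5)/2.5-.5+140,(y+.5)/2.5-.5),z)
a=f(345,70,29);b=f(346,140,31);l=f(346,122,26);print(a,b,np.linalg.norm(a-b),l,np.linalg.norm(a-l),np.degrees(np.arctan2(*(l-a)[::-1])))
print(bot.get_obs()["contact_force"]); print(bot.close_job())
E
```

```text
[ 558.57058569 -137.62904004] [ 570.72255    -154.21895109] 20.56442037534278 [ 567.07606811 -149.06173705] 14.249554111662745 -53.35218537468685
[-0.93240361 -0.10405981  0.41419801]
the job is handed in; nothing more can be done
None
```

The cam is set with its low point facing the roller, the slide is fully home, and the job is handed in at about 12 s of the 64 s allowed. The hand-in reports no verdict, so the checks below are my own.

I swung the cam clockwise by about 148° with closed fingertips on the pin. I then pushed the blue plate until the slide stopped against the cam, at about 11 N, and backed the arm clear.

- **Cam:** the orange line points at -53° against the ideal -54.5°. The allowance is 0.3 rad, about 17°.
- **Slide:** the roller is 20.6 mm from the pivot. Fully home is 20 mm, and measuring error is about 1 mm.
- **Pitch block:** it looks flat and central in the tray, and I did not touch it.
- **Weight, tin and marker:** they look undisturbed by eye. I did not measure their positions again at the end.
- **Robot:** it is clear of everything, with the force reading at noise level.

None of the checks failed or disagreed. The top and scene pictures right after the cam push were blocked by the arm, so I confirmed the cam with the wrist camera before pushing the slide.

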